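# Square a die plate into the locating corner

### The arm

A 6-joint arm with a two-finger parallel gripper is mounted at the origin on the work surface. World frame = base frame: x ahead of the robot, y to its left, z up, the work surface at z = 0. Lengths are in m, angles in rad, forces in N, time in s.
With the tool pointing down it reaches from about 0.35 to 0.85 m from the base axis. Payload 8.1 kg.
Tool frame: the origin (TCP) lies on the mounting face of the last link; the fingertips stand 186 mm ahead of it and the grasp point (between the pads) lies 167 mm ahead of it; z points along the fingers, y is the line along which they close (so a half turn about z gives the same grasp; the last joint's range is limited). The gripper opens to 93 mm and grips with 3 to 60 N. Pads are 15 mm wide; open, the fingers measure 128 mm over their backs; the gripper's body (75 mm by 188 mm) begins 65 mm behind the grasp point.
Start: joints at [1.063, 0.13, 1.488, -0, 1.523, -0.085], TCP at [0.246, 0.547, 0.405] pointing down, gripper open.
Joint ranges: [-2.96, 2.96], [-0.89, 2.26], [0.02, 2.5], [-1.34, 4.48], [0, 2.73], [-2.66, 2.66]. Speed limits (rad/s): [2.39, 2.39, 2.79, 3.14, 3.14, 3.14].

### API

Orientations are given as a rotation vector (axis times angle).
In Python, from plant import * gives the robot as it stands. The module is installed in compiled form; this text tells all that it offers.
- The arm moves only by the tool arm_command, never from a script. Its argument "increments" is a list of rows, each a list of 6 numbers: the shift along the tool's x, y, z in units of 0.2 m (1.0 is 0.2 m), then the turn, a rotation vector about the tool's x, y, z in units of pi rad (1.0 is pi rad). A call has exactly 5 rows; each row is the pose to reach, as a shift and turn from the pose commanded when the call began, along the tool's axes at that moment, turning the shorter way round; what a row does not reach only later rows make up. A row lasts 1/8 s, in which the tool goes at most 62.5 mm and 10.7 degrees, less where a joint would pass 70% of its speed; a pose out of reach is approached as far as the arm can. A call with a number of a shift or a turn outside -1 to 1 is refused whole. A call with a gripper value outside its range is refused whole. "fingers" is the closure, from -1 (fully open) to 1 (shut), set as the call begins (left out, the last holds). The fingers move at their own pace and stop on an object; "force" is the grip in N (left out, the last holds). Time passes only in rows, so rows that repeat a pose let the fingers close, or fill a call up. It gives the time, the measured TCP pose, the force, the opening and the grip force at its end, in the units of the state.
- read_state(): the state, without advancing time (a new reading comes with each control period).
- read_camera(name): name is "scene" or "top" or "wrist"; returns a dict with "image" (420x560x3 uint8, red, green, blue), "fx", "fy", "cx", "cy" (pixels), "T" (4x4, takes a point from camera to world coordinates). Camera axes: x right, y down, z forward; pixel columns grow to the right and rows downward; lengths in m; the calibration is good to about 2 mm. A picture is of the moment at which its call begins. There is no depth.
- close_job(): hands the job in; it is judged then, once.
The state is a dict: "t": time; "q": joint angles; "dq": joint speeds; "joint_torque": joint torques, N m; "tool_pos": TCP position; "orientation": TCP orientation; "force": force on the tool from outside, world axes, zero at the start; "wrist_torque": the same for the moment, N m; "opening": finger opening in m; "gripper_force": force on a finger pad.
Only numpy, scipy, OpenCV 4.12 (cv2) and the standard library are available. Lean on these libraries where they do the work, as an engineer would, in place of code of your own. Each camera call takes 0.05 s, during which the arm holds its last target. There are 200 camera calls.

### The job

Gently push the drilled plate that carries four upright bushes along the bench until its long side lies flush against the locating rail and its end is flush against the square end stop, so that it sits squarely home in that corner. Push only on the edges of the plate: keep your fingers off the four bushes and do not lift or tip the plate. Leave everything else on the bench where it is.

Things in the scene. Friction and masses are not known exactly. Their poses are not given: they have to be found in the camera images.
- plate: Drilled aluminium plate lying flat on the bench, loose, 90 mm (its x) by 130 mm (its y) by 25 mm thick, 0.55 to 0.85 kg with its bushes. Origin: centre of its underside; z up. It slides on the bench (about 2 to 10 N). It starts in front of the rail (robot side), 35 mm or more clear of it, between the end stop and the big round bush, with its y axis within 0.3 rad of the rail's.
- bushes: Four steel bushes fixed upright on the plate, each 24 mm in diameter, from 25 to 50 mm above the bench, centred at x = +-20 mm, y = +-40 mm in the plate's frame, so they stand 13 mm in from the edges. Same origin and axes as the plate. Not to be touched.
- rail: Straight steel rail fixed to the bench, 20 mm (x) by 440 mm (y) by 25 mm high; it lies beyond the plate as seen from the robot. Origin: centre of its underside; y runs along it, x points away from the robot, so its working face is at x = -10 mm. Its position and yaw (within 0.2 rad) vary.
- end_stop: Square-cornered steel block fixed in front of the rail near its left or right end (it varies), 60 mm (x) by 40 mm (y) by 35 mm high, axes parallel to the rail's. Origin: centre of its underside, 45 mm in front of the rail's origin line and 190 mm along y from the rail's middle. Its working face looks along the rail towards the rail's middle, 20 mm from its origin.
- round_bush: Big round steel bush, 38 mm in diameter, 35 mm high, loose, standing near the other end of the rail, where the end stop is not. It is not a stop. Leave it alone.
- small_bush: Small loose steel bush standing on the bench, 24 mm in diameter, 30 mm high, in front and to the left. Leave it alone.
- jar: Clear jar with a white cap, 48 mm in diameter, 60 mm high, loose, in front and to the right. Leave it alone.
- spare_plate: Smaller drilled aluminium plate without bushes, 90 x 60 x 20 mm, loose, on the left. Leave it alone.
- screwdriver: Blue-handled screwdriver lying on the right, loose. Leave it alone.
- wrench: Steel wrench lying on the left, loose. Leave it alone.
Not all that is in view belongs to the job. What is shaped like the plate but yellow is not meant. Leave any green look-alike of the end_stop alone.

How it is judged:
By the outcome, as a careful person would: the job done as asked, in the order asked, and still so for the second after the job is handed in, with the robot touching nothing.
It also fails if it takes over 64 s, if anything falls off the work surface, if the arm or the gripper's body presses on something with over 40 N, if the wrist force passes 120 N, or if a joint passes its speed limit or range.

## Working session

There is one attempt and no reset: what is moved stays moved. The work goes in short steps, Python scripts to look and compute and a tool call to move; the robot and the scene stay as the last step left them, time stands still between calls to the robot, and variables do not carry over. Pictures are saved under pics/ and viewed, at most 10 in all, crops included, and the job is handed in when it is done.

Besides the shell and the picture viewer there is one more tool, called after "Request:" as a command line: name --pt "numbers of a row" for each row, then --argument value for the rest. arm_command: Moves the arm, as the interface text tells. Shifts and turns lie within -1 to 1; 1 stands for 0.2 m of shift or pi rad of turn. Its arguments: {"type":"object","properties":{"increments":{"type":"array","items":{"type":"array","items":{"type":"number","minimum":-1,"maximum":1}}},"fingers":{"type":"number"},"force":{"type":"number"}},"required":["increments"]}

```bash
mkdir -p pics; python3 - <<'E'
from plant import *
import cv2,numpy as np
for n in ["top","scene"]:
    c=read_camera(n); cv2.imwrite(f"pics/{n}0.png",c["image"][:,:,::-1]); print(n,c["fx"],c["fy"],c["cx"],c["cy"],np.round(c["T"],4).tolist())
s=read_state(); print(s["t"],s["tool_pos"],s["orientation"],s["force"],s["opening"])
E
```

```text
top 456.0316670798478 456.0316670798478 278.00135693776195 206.26884567901814 [[-0.0226, -0.9862, 0.164, 0.2926], [-0.9997, 0.0215, -0.0084, -0.0013], [0.0048, -0.1641, -0.9864, 1.2379], [0.0, 0.0, 0.0, 1.0]]
scene 456.3926264413958 456.3926264413958 276.42874530805716 217.0126286077612 [[0.101, 0.8043, -0.5856, 1.1198], [0.9949, -0.0823, 0.0585, -0.0437], [-0.0011, -0.5885, -0.8085, 0.9309], [0.0, 0.0, 0.0, 1.0]]
0.1 [0.24605632 0.54701343 0.40377343] [-6.59058188e-01 -3.07115413e+00  2.50625396e-03] [0.56846497 0.02034974 0.6560957 ] 0.09294060376037708
```

View pics/top0.png

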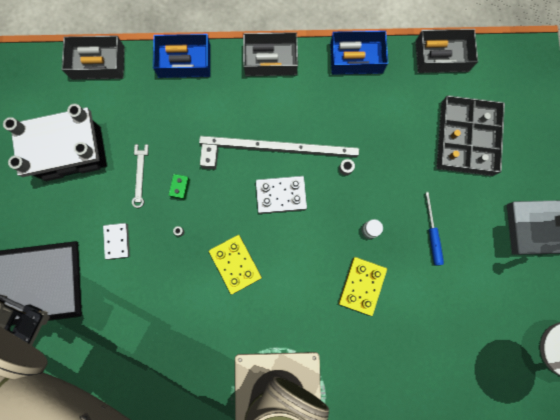

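View pics/scene0.png

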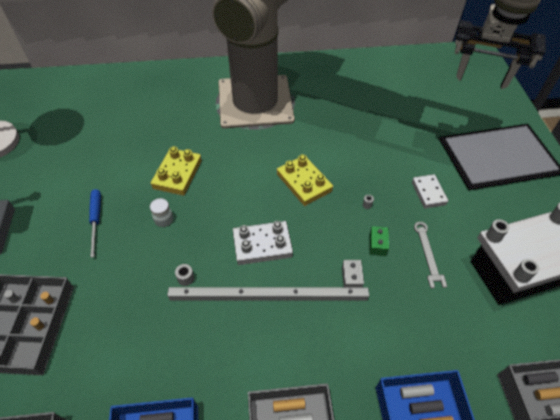

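In the top view there are three plates with four bushes. The silver one at (281,195) is the target; the yellow ones at (235,264) and (363,286) are excluded. There are two stop-like blocks. The steel one at (208,156) touches the rail and is the end stop; the green one at (179,186) is the look-alike. The big round bush is at (347,166). I'll confirm this in one enlarged crop.

```bash
cat > h.py <<'E'
from plant import *
import cv2,numpy as np
def w2p(c,P):
    P=np.atleast_2d(P); T=c["T"]; q=(P-T[:3,3])@T[:3,:3]
    return np.c_[c["fx"]*q[:,0]/q[:,2]+c["cx"],c["fy"]*q[:,1]/q[:,2]+c["cy"]]
def p2w(c,uv,z):
    uv=np.atleast_2d(uv); T=c["T"]
    d=np.c_[(uv[:,0]-c["cx"])/c["fx"],(uv[:,1]-c["cy"])/c["fy"],np.ones(len(uv))]@T[:3,:3].T
    return T[:3,3]+d*((z-T[2,3])/d[:,2])[:,None]
E
python3 - <<'E'
from h import *
c=read_camera("top"); im=c["image"][:,:,::-1]
cv2.imwrite("pics/crop1.png",cv2.resize(im[130:225,190:375],None,fx=4.3,fy=4.3,interpolation=cv2.INTER_CUBIC)[:, :800])
c=read_camera("scene"); im=c["image"][:,:,::-1]
cv2.imwrite("pics/crop2.png",cv2.resize(im[210:310,160:380],None,fx=3.6,fy=3.6,interpolation=cv2.INTER_CUBIC))
E
```

```text
(no output)
```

View pics/crop1.png

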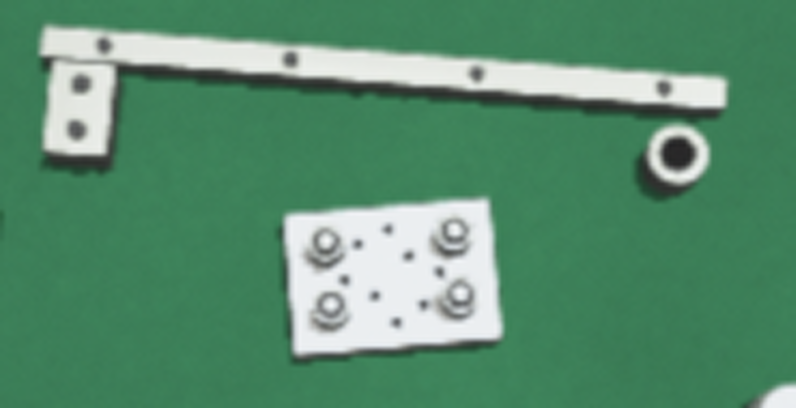

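View pics/crop2.png

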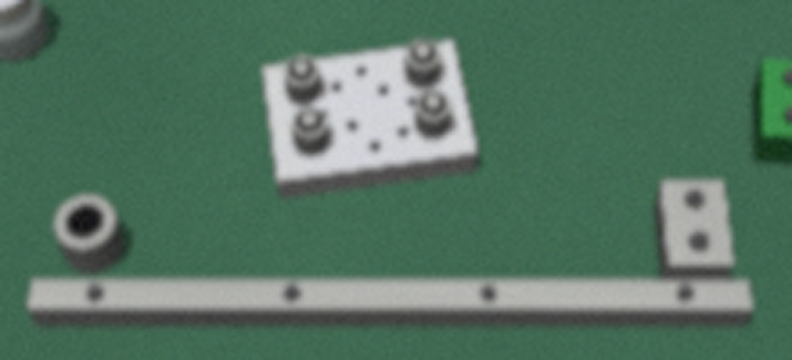

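The crops confirm it: the silver plate has four bushes (top crop corners (285,213), (488,199), (502,338), (295,353)). The rail runs (44,27)–(726,78), and the steel end stop touches it at the left, at (80,108). The round bush is at the right, at (678,155).

```bash
cat >> h.py <<'E'
from scipy.optimize import least_squares
def fit(obs,mods,x0):
    # obs: list of (cam, uv, model pts)
    def pts(x,m): 
        C,S=np.cos(x[2]),np.sin(x[2]); return np.c_[x[0]+C*m[:,0]-S*m[:,1],x[1]+S*m[:,0]+C*m[:,1],m[:,2]]
    r=least_squares(lambda x:np.concatenate([(w2p(c,pts(x,m))-uv).ravel() for c,uv,m in obs]),x0,loss="soft_l1")
    return r.x,[np.round(w2p(c,pts(r.x,m))-uv,1).tolist() for c,uv,m in obs]
def box(a,b,z): return np.array([[a/2,b/2,z],[a/2,-b/2,z],[-a/2,-b/2,z],[-a/2,b/2,z]])
E
python3 - <<'E'
from h import *
t=read_camera("top"); s=read_camera("scene")
A=lambda l:(np.array(l,float)+.5)/4.3-.5+[190,130]
B=lambda l:(np.array(l,float)+.5)/3.6-.5+[160,210]
# order: far-left(+x,+y), far-right, near-right, near-left
pl=box(.09,.13,.025); ra=box(.02,.44,.025); st=box(.06,.04,.035)
bu=np.array([[.02,.04,.05],[.02,-.04,.05],[-.02,-.04,.05],[-.02,.04,.05]])
tp,sp=A([(285,213),(488,199),(502,338),(295,353)]),B([(476,157),(277,181),(263,66),(454,41)])
tb,sb=A([(327,241),(455,231),(460,293),(331,304)]),B([(435,100),(312,119),(303,67),(423,49)])
tr,sr=A([(44,27),(726,78),(724,108),(40,56)]),B([(752,309),(30,309),(33,280),(748,280)])
ts,ss=A([(52,60),(116,66),(107,155),(44,152)]),B([(733,265),(664,268),(661,181),(723,181)])
for n,o in dict(plate_t=[(t,tp,pl),(t,tb,bu)],plate_s=[(s,sp,pl),(s,sb,bu)],plate=[(t,tp,pl),(s,sp,pl),(t,tb,bu),(s,sb,bu)],rail_t=[(t,tr,ra)],rail_s=[(s,sr,ra)],rail=[(t,tr,ra),(s,sr,ra)],stop=[(t,ts,st),(s,ss,st)]).items():
    x,r=fit(o,0,[.5,0,0]); print(n,np.round(x,4),r)
print(p2w(t,A([(678,155)]),.035),p2w(s,B([(86,224)]),.035))
E
```

```text
plate_t [ 0.5288 -0.0204  0.0549] [[[-0.0, 0.1], [0.3, -0.2], [-0.1, -0.1], [-0.1, 0.1]], [[-0.2, -0.1], [-0.0, -0.0], [0.1, 0.3], [-0.0, 0.0]]]
plate_s [ 0.5255 -0.0187  0.0579] [[[0.6, -1.6], [0.2, -0.6], [0.1, -0.4], [0.1, -0.4]], [[-0.4, 0.9], [-0.6, 0.3], [-0.2, 0.5], [0.2, 1.1]]]
plate [ 0.5276 -0.0196  0.0531] [[[-0.3, 0.4], [0.0, 0.2], [-0.4, 0.4], [-0.4, 0.5]], [[0.2, -0.7], [-0.2, 0.1], [-0.2, 0.2], [-0.1, 0.4]], [[-0.5, 0.3], [-0.3, 0.4], [-0.2, 0.8], [-0.4, 0.4]], [[-0.6, 1.7], [-1.0, 1.0], [-0.4, 1.2], [0.0, 1.9]]]
rail_t [ 0.6647 -0.0175 -0.0992] [[[-0.2, -0.1], [0.1, -0.0], [0.2, 0.0], [-0.0, 0.1]]]
rail_s [ 0.6627 -0.0166 -0.1017] [[[0.4, 0.0], [-0.7, 0.0], [-0.2, -0.2], [0.5, -0.2]]]
rail [ 0.6635 -0.017  -0.1009] [[[-0.4, 0.2], [-0.1, 0.6], [0.0, 0.6], [-0.2, 0.4]], [[0.3, 0.3], [-0.9, 0.5], [-0.4, 0.3], [0.4, 0.1]]]
stop [ 0.6385  0.1754 -0.1048] [[[0.3, 0.1], [0.0, -0.1], [-0.2, 0.5], [-0.2, -0.0]], [[-0.1, 0.5], [0.8, -0.4], [-0.6, 0.1], [-0.2, 0.2]]]
[[ 0.60019461 -0.20229785  0.035     ]] [[ 0.60057087 -0.2005579   0.035     ]]
```

```bash
cat >> h.py <<'E'
from scipy.spatial.transform import Rotation as Ro
TH=-0.1; ux=np.array([np.cos(TH),np.sin(TH)]); uy=np.array([-np.sin(TH),np.cos(TH)])
def go(a,b,z,yaw):  # fingertip centre at a*ux+b*uy, height z, tool y axis at world angle yaw, tool down
    s=read_state(); R=Ro.from_rotvec(s["orientation"]); p=s["tool_pos"]
    g=np.array([*(a*ux+b*uy),z+.186])
    X=[np.cos(yaw+np.pi/2),np.sin(yaw+np.pi/2),0];Y=[np.cos(yaw),np.sin(yaw),0]
    G=Ro.from_matrix(np.array([X,Y,[0,0,-1]]).T)
    tip=R.apply([0,0,.186])+p
    print("t",s["t"],"tip a,b,z",np.round([tip[:2]@ux,tip[:2]@uy,tip[2]],4),"F",np.round(s["force"],1),"open",round(s["opening"],4))
    print("inc",np.round(R.inv().apply(g-p)/.2,3),np.round((R.inv()*G).as_rotvec()/np.pi,4), "q",np.round(s["q"],2))
E
python3 - <<'E'
from h import *
t=read_camera("top")
print("yellow corners a,b",[np.round([w[:2]@ux,w[:2]@uy],3).tolist() for w in p2w(t,[(210,247),(240,237),(260,282),(230,293)],.025)])
go(.44,.033,.10,np.pi/2-.1)
E
```

```text
yellow corners a,b [[0.369, 0.209], [0.402, 0.132], [0.288, 0.069], [0.254, 0.145]]
t 0.35 tip a,b,z [0.1903 0.5689 0.2185] F [-0.2 -0.3 -0.2] open 0.0927
inc [-2.034 -2.145  0.593] [-1.000e-04 -0.000e+00 -1.027e-01] q [ 1.06  0.13  1.49  0.    1.52 -0.09]
```

Request:
arm_command --pt "-0.2 -0.21 0 0 0 0" --pt "-0.4 -0.42 0 0 0 0" --pt "-0.6 -0.63 0 0 0 0" --pt "-0.8 -0.84 0 0 0 0" --pt "-0.95 -1.0 0 0 0 0" --fingers 0

```text
t: 0.98
tool_pos: [0.3377, 0.2848, 0.4049]
orientation: [0.66, 3.071, 0.0]
force: [0.2, 0.6, -0.6]
opening: 0.0485
gripper_force: 0.0
```

Request:
arm_command --pt "-0.2 -0.21 0 0 0 0" --pt "-0.4 -0.42 0 0 0 0" --pt "-0.6 -0.63 0 0 0 0" --pt "-0.8 -0.84 0 0 0 0" --pt "-0.95 -1.0 0 0 0 0"

```text
t: 1.6
tool_pos: [0.4289, 0.0243, 0.405]
orientation: [0.661, 3.07, 0.0]
force: [0.7, 0.9, -0.1]
opening: 0.0467
gripper_force: 0.0
```

```bash
python3 -c "
from h import *
go(.44,.033,.10,np.pi/2-.1)"
```

```text
t 1.6 tip a,b,z [0.4245 0.0669 0.219 ] F [ 0.7  0.9 -0.1] open 0.0467
inc [-0.128 -0.136  0.595] [ 0.      0.0003 -0.1032] q [-0.06 -0.35  1.93 -0.    1.56 -1.21]
```

Request:
arm_command --pt "-0.03 -0.03 0.12 0 0 -0.03" --pt "-0.07 -0.07 0.25 0 0 -0.06" --pt "-0.1 -0.11 0.4 0 0 -0.085" --pt "-0.13 -0.136 0.5 0 0 -0.103" --pt "-0.13 -0.136 0.6 0 0 -0.103"

```text
t: 2.22
tool_pos: [0.4412, -0.0095, 0.2841]
orientation: [0.156, 3.138, -0.0]
force: [1.0, -0.5, -0.1]
opening: 0.0467
gripper_force: 0.0
```

Request:
arm_command --pt "0 0 0.1 0 0 0" --pt "0 0 0.2 0 0 0" --pt "0 0 0.3 0 0 0" --pt "0 0 0.38 0 0 0" --pt "0 0 0.42 0 0 0"

```text
t: 2.85
tool_pos: [0.4408, -0.0089, 0.1999]
orientation: [-0.156, -3.137, -0.0]
force: [1.0, -0.3, 0.7]
opening: 0.0463
gripper_force: 0.0
```

```bash
python3 -c "
from h import *
go(.553,.033,.012,np.pi/2-.1)
c=read_camera('top'); cv2.imwrite('pics/c3.png',cv2.resize(c['image'][110:250,170:380,::-1],None,fx=3.5,fy=3.5,interpolation=2))"
```

```text
t 2.85 tip a,b,z [0.4393 0.0351 0.0139] F [ 1.  -0.3  0.7] open 0.0463
inc [-0.567 -0.011  0.009] [ 0.     -0.0003  0.0003] q [-0.14 -0.09  2.11 -0.    1.13 -1.61]
```

View pics/c3.png

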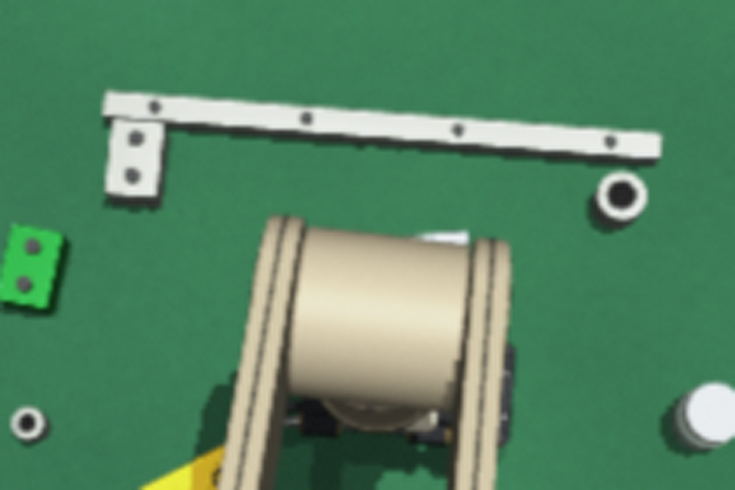

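The top view is blocked by the arm apart from one plate corner at (445,238); nothing has been disturbed. Next comes the slow two-finger push towards the rail.

Request:
arm_command --pt "-0.04 -0.01 0.01 0 0 0" --pt "-0.08 -0.01 0.01 0 0 0" --pt "-0.11 -0.01 0.01 0 0 0" --pt "-0.14 -0.01 0.01 0 0 0" --pt "-0.16 -0.01 0.01 0 0 0"

```text
t: 3.52
tool_pos: [0.4723, -0.0138, 0.1984]
orientation: [-0.155, -3.134, -0.001]
force: [-8.2, 2.2, 5.0]
opening: 0.0465
gripper_force: 3.6
```

Request:
arm_command --pt "-0.03 0 0 0 0 0" --pt "-0.06 0 0 0 0 0" --pt "-0.09 0 0 0 0 0" --pt "-0.12 0 0 0 0 0" --pt "-0.15 0 0 0 0 0"

```text
t: 4.15
tool_pos: [0.5018, -0.0169, 0.1983]
orientation: [-0.155, -3.133, -0.001]
force: [-10.5, 1.3, 7.6]
opening: 0.0465
gripper_force: 4.9
```

Request:
arm_command --pt "-0.03 0 0 0 0 0" --pt "-0.06 0 0 0 0 0" --pt "-0.09 0 0 0 0 0" --pt "-0.12 0 0 0 0 0" --pt "-0.15 0 0 0 0 0"

```text
t: 4.78
tool_pos: [0.5317, -0.0199, 0.1983]
orientation: [-0.156, -3.133, -0.0]
force: [-9.3, 1.6, 7.4]
opening: 0.0469
gripper_force: 4.9
```

```bash
python3 -c "
from h import *
go(.553,.033,.012,np.pi/2-.1)
c=read_camera('scene'); cv2.imwrite('pics/c4.png',cv2.resize(c['image'][190:320,160:380,::-1],None,fx=3.6,fy=3.6,interpolation=2))"
```

```text
t 4.775 tip a,b,z [0.5301 0.0333 0.0123] F [-9.3  1.6  7.4] open 0.0469
inc [-0.11  -0.001  0.001] [ 0.     -0.0014  0.0003] q [-0.13  0.16  1.86 -0.    1.13 -1.61]
```

View pics/c4.png

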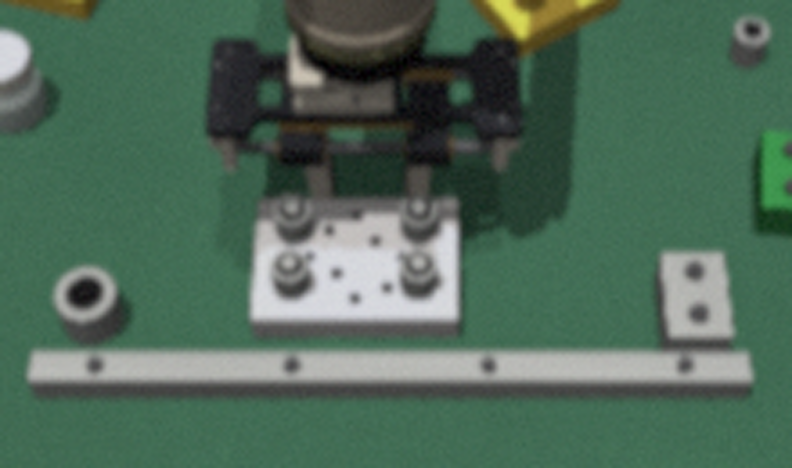

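The plate, front edge at (252–460, 322) in the crop, is now parallel to the rail, roughly 25 mm short. The bushes are clear of the fingers.

Request:
arm_command --pt "-0.025 0 0 0 0 0" --pt "-0.05 0 0 0 0 0" --pt "-0.07 0 0 0 0 0" --pt "-0.09 0 0 0 0 0" --pt "-0.105 0 0 0 0 0"

```text
t: 5.45
tool_pos: [0.5526, -0.022, 0.1982]
orientation: [-0.155, -3.134, -0.0]
force: [-8.1, 1.4, 5.8]
opening: 0.0466
gripper_force: 4.5
```

Request:
arm_command --pt "-0.004 0 0 0 0 0" --pt "-0.008 0 0 0 0 0" --pt "-0.012 0 0 0 0 0" --pt "-0.014 0 0 0 0 0" --pt "-0.016 0 0 0 0 0"

```text
t: 6.08
tool_pos: [0.5542, -0.0222, 0.1982]
orientation: [-0.155, -3.129, -0.001]
force: [-22.3, 1.5, 19.2]
opening: 0.0467
gripper_force: 11.2
```

Request:
arm_command --pt "0.02 0 0 0 0 0" --pt "0.08 0 0 0 0 0" --pt "0.12 0 0 0 0 0" --pt "0.14 0 -0.2 0 0 0" --pt "0.14 0 -0.45 0 0 0" --fingers 0.3

```text
t: 6.7
tool_pos: [0.5273, -0.0195, 0.2883]
orientation: [-0.156, -3.135, -0.001]
force: [1.5, 0.3, 0.6]
opening: 0.0326
gripper_force: 0.0
```

```bash
python3 -c "
from h import *
go(.607,-.057,.102,-.1)"
```

```text
t 6.7 tip a,b,z [0.5261 0.0332 0.1023] F [1.5 0.3 0.6] open 0.0326
inc [-0.401 -0.451  0.   ] [-0.0008 -0.0008  0.5002] q [-0.13  0.02  1.82  0.    1.3  -1.61]
```

Request:
arm_command --pt "-0.08 -0.09 0 0 0 0.05" --pt "-0.16 -0.18 0 0 0 0.1" --pt "-0.24 -0.27 0 0 0 0.15" --pt "-0.32 -0.36 0 0 0 0.2" --pt "-0.4 -0.45 0 0 0 0.25"

```text
t: 7.32
tool_pos: [0.5995, -0.1178, 0.2888]
orientation: [1.352, 2.836, 0.0]
force: [-0.1, -0.8, 0.3]
opening: 0.0325
gripper_force: 0.0
```

Request:
arm_command --pt "0 0 0 0 0 0.05" --pt "0 0 0 0 0 0.1" --pt "0 0 0 0 0 0.15" --pt "0 0 0 0 0 0.2" --pt "0 0 0 0 0 0.25"

```text
t: 7.95
tool_pos: [0.5991, -0.1171, 0.2887]
orientation: [2.334, 2.102, 0.0]
force: [0.6, 0.1, 0.0]
opening: 0.0325
gripper_force: 0.0
```

```bash
python3 -c "
from h import *
go(.605,-.057,.012,-.1)
c=read_camera('scene'); cv2.imwrite('pics/c5.png',cv2.resize(c['image'][190:320,160:380,::-1],None,fx=3.6,fy=3.6,interpolation=2))"
```

```text
t 7.95 tip a,b,z [ 0.6078 -0.0567  0.1027] F [0.6 0.1 0. ] open 0.0325
inc [-0.002 -0.014  0.454] [ 0.0001 -0.     -0.0014] q [-0.28  0.24  1.58  0.    1.32 -0.17]
```

View pics/c5.png

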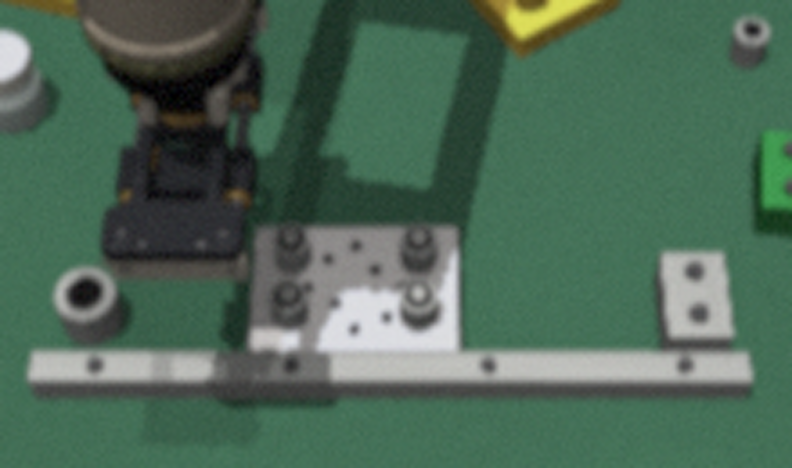

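The plate's far long edge sits against the rail (row 350), with its right end at column 250. The gripper is to its right, between the plate and the round bush at (87,292). I'll descend there and push along the rail.

Request:
arm_command --pt "0 -0.01 0.1 0 0 0" --pt "0 -0.015 0.2 0 0 0" --pt "0 -0.015 0.3 0 0 0" --pt "0 -0.015 0.4 0 0 0" --pt "0 -0.015 0.45 0 0 0"

```text
t: 8.62
tool_pos: [0.5957, -0.1167, 0.1963]
orientation: [-2.327, -2.107, 0.002]
force: [-0.2, 0.1, 0.1]
opening: 0.0324
gripper_force: 0.0
```

```bash
python3 -c "
from h import *
go(.605,.0819,.012,-.1)
c=read_camera('scene'); cv2.imwrite('pics/c6.png',cv2.resize(c['image'][190:320,160:380,::-1],None,fx=3.6,fy=3.6,interpolation=2))
w=p2w(c,[(160+250/3.6,190+228/3.6),(160+250/3.6,190+350/3.6),(160+459/3.6,190+350/3.6)],.025); print(w[:,:2]@ux,w[:,:2]@uy)"
```

```text
t 8.625 tip a,b,z [ 0.6039 -0.0566  0.0103] F [-0.2  0.1  0.1] open 0.0324
inc [ 0.693  0.004 -0.008] [-0.0009 -0.0002  0.0004] q [-0.28  0.34  1.64  0.    1.16 -0.18]
[0.56327681 0.65076861 0.65099385] [-0.04112846 -0.03593031  0.09225429]
```

Request:
arm_command --pt "0.03 0 -0.01 0 0 0" --pt "0.06 0 -0.01 0 0 0" --pt "0.09 0 -0.01 0 0 0" --pt "0.12 0 -0.01 0 0 0" --pt "0.15 0 -0.01 0 0 0"

```text
t: 9.3
tool_pos: [0.5998, -0.0872, 0.2018]
orientation: [2.327, 2.107, 0.0]
force: [-1.1, -4.6, 0.5]
opening: 0.0327
gripper_force: 2.5
```

Request:
arm_command --pt "0.03 0 0 0 0 0" --pt "0.06 0 0 0 0 0" --pt "0.09 0 0 0 0 0" --pt "0.12 0 0 0 0 0" --pt "0.15 0 0 0 0 0"

```text
t: 9.93
tool_pos: [0.6028, -0.0573, 0.2018]
orientation: [2.327, 2.107, 0.001]
force: [-0.7, -5.0, 0.7]
opening: 0.0325
gripper_force: 2.5
```

Request:
arm_command --pt "0.03 0 0 0 0 0" --pt "0.06 0 0 0 0 0" --pt "0.09 0 0 0 0 0" --pt "0.12 0 0 0 0 0" --pt "0.15 0 0 0 0 0"

```text
t: 10.55
tool_pos: [0.6058, -0.0274, 0.2018]
orientation: [2.327, 2.107, 0.001]
force: [-0.5, -5.3, 0.2]
opening: 0.0323
gripper_force: 2.6
```

```bash
python3 -c "
from h import *
go(.605,.0819,.012,-.1)
c=read_camera('scene'); cv2.imwrite('pics/c7.png',cv2.resize(c['image'][190:320,160:380,::-1],None,fx=3.6,fy=3.6,interpolation=2))"
```

```text
t 10.55 tip a,b,z [0.6058 0.033  0.0158] F [-0.5 -5.3  0.2] open 0.0323
inc [ 0.244 -0.002  0.019] [0.0006 0.0004 0.0003] q [-0.13  0.33  1.65 -0.    1.16 -0.03]
```

View pics/c7.png

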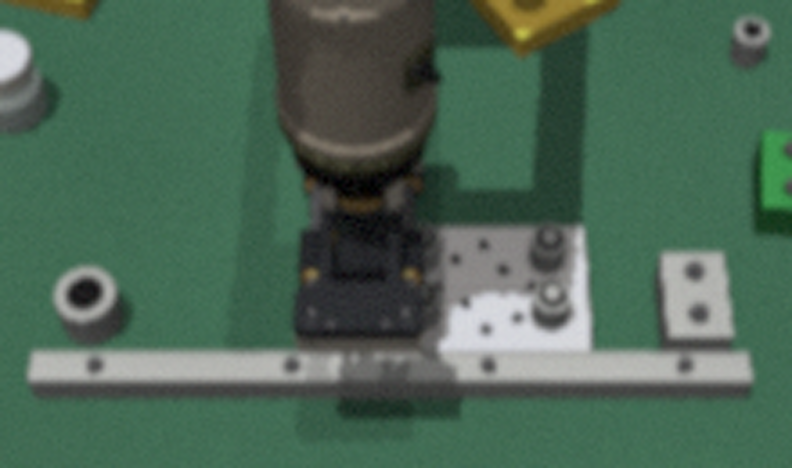

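The plate is sliding along the rail. Its leading end is at column 588 and the stop face at about column 662, so roughly 49 mm remain.

Request:
arm_command --pt "0.03 0 0.01 0 0 0" --pt "0.06 0 0.015 0 0 0" --pt "0.09 0 0.015 0 0 0" --pt "0.12 0 0.015 0 0 0" --pt "0.15 0 0.015 0 0 0"

```text
t: 11.22
tool_pos: [0.6094, 0.0012, 0.2002]
orientation: [2.326, 2.105, 0.001]
force: [-2.2, -10.5, 8.3]
opening: 0.0326
gripper_force: 5.7
```

Request:
arm_command --pt "0.02 0 0 0 0 0" --pt "0.04 0 0 0 0 0" --pt "0.055 0 0 0 0 0" --pt "0.065 0 0 0 0 0" --pt "0.075 0 0 0 0 0"

```text
t: 11.85
tool_pos: [0.6109, 0.0161, 0.2001]
orientation: [2.326, 2.105, 0.001]
force: [-1.7, -11.9, 7.2]
opening: 0.0322
gripper_force: 5.6
```

Request:
arm_command --pt "0.004 0 0 0 0 0" --pt "0.008 0 0 0 0 0" --pt "0.012 0 0 0 0 0" --pt "0.016 0 0 0 0 0" --pt "0.02 0 0 0 0 0"

```text
t: 12.48
tool_pos: [0.6112, 0.019, 0.2002]
orientation: [2.325, 2.104, -0.002]
force: [-3.6, -18.6, 9.8]
opening: 0.0322
gripper_force: 9.7
```

Request:
arm_command --pt "0.002 0 0 0 0 0" --pt "0.004 0 0 0 0 0" --pt "0.006 0 0 0 0 0" --pt "0.006 0 0 0 0 0" --pt "0.006 0 0 0 0 0"

```text
t: 13.1
tool_pos: [0.6113, 0.0192, 0.2002]
orientation: [2.325, 2.103, -0.003]
force: [-4.1, -21.5, 9.5]
opening: 0.0331
gripper_force: 11.0
```

Request:
arm_command --pt "-0.02 0 0 0 0 0" --pt "-0.08 0 0 0 0 0" --pt "-0.12 0 0 0 0 0" --pt "-0.14 0 -0.2 0 0 0" --pt "-0.14 0 -0.45 0 0 0" --fingers 0

```text
t: 13.72
tool_pos: [0.6066, -0.0056, 0.2869]
orientation: [-2.327, -2.106, 0.004]
force: [0.7, 0.1, 0.4]
opening: 0.0467
gripper_force: 0.0
```

```bash
python3 -c "
from h import *
go(.53,.15,.102,np.pi/2-.1)
c=read_camera('scene'); cv2.imwrite('pics/c8.png',cv2.resize(c['image'][215:315,225:390,::-1],None,fx=4.8,fy=4.8,interpolation=2))"
```

```text
t 13.725 tip a,b,z [0.6034 0.055  0.1009] F [0.7 0.1 0.4] open 0.0467
inc [ 0.475 -0.37  -0.004] [-0.0009 -0.001  -0.4999] q [-0.09  0.23  1.59  0.    1.32  0.01]
```

View pics/c8.png

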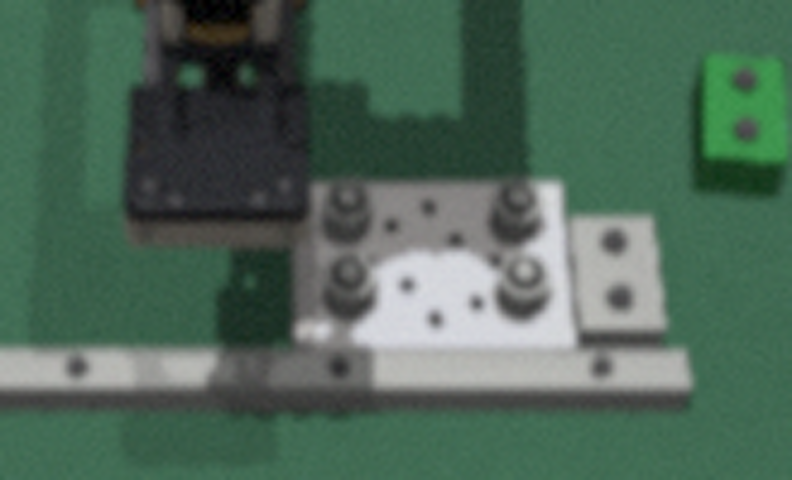

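The plate is against the rail (row 347) and the stop (column 570). I'll make one gentle two-finger reseat on the long side.

Request:
arm_command --pt "0.1 -0.08 0 0 0 -0.05" --pt "0.2 -0.16 0 0 0 -0.1" --pt "0.3 -0.24 0 0 0 -0.15" --pt "0.4 -0.32 0 0 0 -0.2" --pt "0.475 -0.37 0 0 0 -0.25"

```text
t: 14.4
tool_pos: [0.5426, 0.0974, 0.2875]
orientation: [-1.336, -2.843, -0.001]
force: [0.5, -0.7, 0.4]
opening: 0.0467
gripper_force: 0.0
```

Request:
arm_command --pt "0 0 0 0 0 -0.05" --pt "0 0 0 0 0 -0.1" --pt "0 0 0 0 0 -0.15" --pt "0 0 0 0 0 -0.2" --pt "0 0 0 0 0 -0.25"

```text
t: 15.02
tool_pos: [0.5432, 0.0966, 0.2876]
orientation: [-0.147, -3.138, -0.001]
force: [0.6, -0.7, 0.0]
opening: 0.0468
gripper_force: 0.0
```

Request:
arm_command --pt "0 0 0.1 0 0 0" --pt "0 0 0.2 0 0 0" --pt "0 0 0.3 0 0 0" --pt "0 0 0.4 0 0 0" --pt "0 0 0.44 0 0 0"

```text
t: 15.65
tool_pos: [0.5422, 0.0965, 0.197]
orientation: [-0.157, -3.134, 0.001]
force: [0.1, -0.9, -0.1]
opening: 0.0466
gripper_force: 0.0
```

```bash
python3 -c "
from h import *
go(.553,.15,.012,np.pi/2-.1)"
```

```text
t 15.65 tip a,b,z [0.5292 0.1501 0.011 ] F [ 0.1 -0.9 -0.1] open 0.0466
inc [-0.116 -0.001 -0.005] [-0.0002 -0.0011 -0.0001] q [ 0.08  0.2   1.81  0.    1.13 -1.39]
```

Request:
arm_command --pt "-0.025 0 -0.01 0 0 0" --pt "-0.05 0 -0.01 0 0 0" --pt "-0.07 0 -0.01 0 0 0" --pt "-0.09 0 -0.01 0 0 0" --pt "-0.105 0 -0.01 0 0 0"

```text
t: 16.27
tool_pos: [0.5645, 0.0945, 0.202]
orientation: [0.156, 3.138, 0.0]
force: [-11.9, 0.6, 9.3]
opening: 0.0466
gripper_force: 6.1
```

Request:
arm_command --pt "-0.004 0 0 0 0 0" --pt "-0.008 0 0 0 0 0" --pt "-0.012 0 0 0 0 0" --pt "-0.015 0 0 0 0 0" --pt "-0.018 0 0 0 0 0"

```text
t: 16.9
tool_pos: [0.5658, 0.0945, 0.2013]
orientation: [-0.155, -3.131, 0.0]
force: [-19.4, 1.1, 15.9]
opening: 0.0462
gripper_force: 9.2
```

Request:
arm_command --pt "0.02 0 0 0 0 0" --pt "0.1 0 0 0 0 0" --pt "0.2 0 0 0 0 0" --pt "0.25 0 -0.3 0 0 0" --pt "0.25 0 -0.6 0 0 0"

```text
t: 17.52
tool_pos: [0.5169, 0.0992, 0.3221]
orientation: [-0.155, -3.136, 0.001]
force: [1.5, 0.1, 0.2]
opening: 0.0465
gripper_force: 0.0
```

Request:
arm_command --pt "0.25 0 -0.25 0 0 0" --pt "0.45 0 -0.5 0 0 0" --pt "0.65 0 -0.5 0 0 0" --pt "0.7 0 -0.5 0 0 0" --pt "0.7 0 -0.5 0 0 0"

```text
t: 18.15
tool_pos: [0.3787, 0.113, 0.4216]
orientation: [0.155, 3.136, 0.0]
force: [-0.2, -0.2, -0.1]
opening: 0.0465
gripper_force: 0.0
```

```bash
python3 -c "
from h import *
a=read_camera('top')['image'][110:230,180:380]; b=read_camera('scene')['image'][200:315,210:390]
f=lambda i,k:cv2.resize(i,(600,300),interpolation=2)
cv2.imwrite('pics/c9.png',np.vstack([f(a,0),f(b,0)])[:,:,::-1])"
```

```text
(no output)
```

View pics/c9.png

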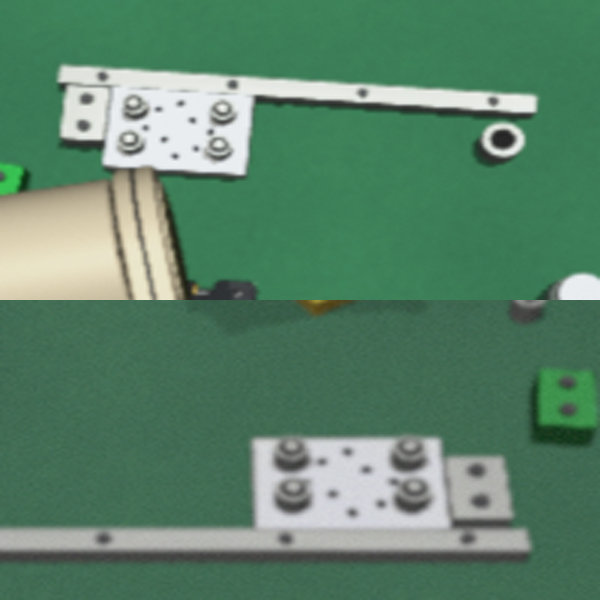

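Both views show the plate flush with the rail and the stop, with no visible gap. The round bush and the green block look undisturbed, and the arm is clear.

```bash
python3 -c "
from plant import *
print(close_job())"
```

```text
the job is handed in; nothing more can be done
None
```

The plate sits home in the corner, flush against the rail and the end stop as far as the camera views and contact forces show; the job was handed in at about 18 s, with the arm clear.

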